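# Find the loose cap bolt and hold its bearing cap open

### The job

One of the three bearing caps on the shaft stand has a loose bolt: tap the bolt heads from above to find the one that gives, then take that cap by its bail handle and lift it half open, about 45 degrees, so that the bearing can be inspected. Finish while still holding that cap open by its handle; leave the other two caps shut and do not disturb the things lying around.

Things in the scene. Friction and masses are not known exactly. Their poses are not given: they have to be found in the camera images.
- block_1: lower half of one of three like bearing blocks, dark steel, 60 mm wide, in a row 110 mm apart on one steel shaft (the number tells neither place nor looseness). Origin: centre of its underside, on the 12 mm base plate; z up, y along the shaft, -x to the front with bolt and handle. Front face at x = -62 mm. Its cap's hinge pin lies along y at x = +46, z = +40 mm
- cap_1 (a joint): hinge of that block's aluminium cap, rad: 0 shut, grows as the front of the cap is lifted, at most 1.3. The cap weighs 0.3 to 0.55 kg with bolt and handle and falls shut when let go. A cap whose bolt is tight is clamped and does not lift
- bail_1: bail handle of that cap: round steel bar, 10 mm thick, 66 mm long between its arms, along y. Origin: middle of the bar, 67 mm above the bench when shut (then 148 mm in front of and 15 mm above the hinge pin, about which it swings with the cap). 35 mm free between bar and block, 50 mm under the bar. Axes as the block's when shut
- bolt_1 (a joint): how far that cap's hex bolt is pushed down, m: 0 at rest. A loose bolt gives under a light push (1 to 2 N start it, under 4 N takes it to its stop at 6 mm) and springs back up when let go; a tight one stays put. All look alike and stand equally high
- bolt_1_top (a point): centre of the top of that cap's hex bolt head, 24 mm across flats and 14 mm tall, 86 mm above the bench when the cap is shut; 92 mm in front of the hinge pin and 56 mm behind the handle bar
- block_2: lower half of one of three like bearing blocks, dark steel, 60 mm wide, in a row 110 mm apart on one steel shaft (the number tells neither place nor looseness). Origin: centre of its underside, on the 12 mm base plate; z up, y along the shaft, -x to the front with bolt and handle. Front face at x = -62 mm. Its cap's hinge pin lies along y at x = +46, z = +40 mm
- cap_2 (a joint): hinge of that block's aluminium cap, rad: 0 shut, grows as the front of the cap is lifted, at most 1.3. The cap weighs 0.3 to 0.55 kg with bolt and handle and falls shut when let go. A cap whose bolt is tight is clamped and does not lift
- bail_2: bail handle of that cap: round steel bar, 10 mm thick, 66 mm long between its arms, along y. Origin: middle of the bar, 67 mm above the bench when shut (then 148 mm in front of and 15 mm above the hinge pin, about which it swings with the cap). 35 mm free between bar and block, 50 mm under the bar. Axes as the block's when shut
- bolt_2 (a joint): how far that cap's hex bolt is pushed down, m: 0 at rest. A loose bolt gives under a light push (1 to 2 N start it, under 4 N takes it to its stop at 6 mm) and springs back up when let go; a tight one stays put. All look alike and stand equally high
- bolt_2_top (a point): centre of the top of that cap's hex bolt head, 24 mm across flats and 14 mm tall, 86 mm above the bench when the cap is shut; 92 mm in front of the hinge pin and 56 mm behind the handle bar
- block_3: lower half of one of three like bearing blocks, dark steel, 60 mm wide, in a row 110 mm apart on one steel shaft (the number tells neither place nor looseness). Origin: centre of its underside, on the 12 mm base plate; z up, y along the shaft, -x to the front with bolt and handle. Front face at x = -62 mm. Its cap's hinge pin lies along y at x = +46, z = +40 mm
- cap_3 (a joint): hinge of that block's aluminium cap, rad: 0 shut, grows as the front of the cap is lifted, at most 1.3. The cap weighs 0.3 to 0.55 kg with bolt and handle and falls shut when let go. A cap whose bolt is tight is clamped and does not lift
- bail_3: bail handle of that cap: round steel bar, 10 mm thick, 66 mm long between its arms, along y. Origin: middle of the bar, 67 mm above the bench when shut (then 148 mm in front of and 15 mm above the hinge pin, about which it swings with the cap). 35 mm free between bar and block, 50 mm under the bar. Axes as the block's when shut
- bolt_3 (a joint): how far that cap's hex bolt is pushed down, m: 0 at rest. A loose bolt gives under a light push (1 to 2 N start it, under 4 N takes it to its stop at 6 mm) and springs back up when let go; a tight one stays put. All look alike and stand equally high
- bolt_3_top (a point): centre of the top of that cap's hex bolt head, 24 mm across flats and 14 mm tall, 86 mm above the bench when the cap is shut; 92 mm in front of the hinge pin and 56 mm behind the handle bar
- bearing: bystander: loose ball bearing, 72 mm across, 18 mm tall, flat on the bench; origin under its centre
- elbow_fitting: bystander: loose black and brass pipe elbow, 63x82x44 mm, on the bench; origin under its centre
- spanner_19: bystander: loose spanner, 199 mm long, 8 mm thick, flat on the bench; origin under its centre

How it is judged (in metres and radians):
On the way, in this order (a step that is already met when the one before it is completed fails the run):
1. the loose bolt has been pushed down at least 4 mm, its cap still shut (((value of joint bolt_1 above 0.004 m and value of joint cap_1 below 0.05 rad) or (value of joint bolt_2 above 0.004 m and value of joint cap_2 below 0.05 rad) or (value of joint bolt_3 above 0.004 m and value of joint cap_3 below 0.05 rad))), for 0.02 s.
2. its cap is lifted by the handle, past 0.4 rad (((value of joint cap_1 above 0.4 rad and contact force between the fingers and bail_1 above 0.5 N) or (value of joint cap_2 above 0.4 rad and contact force between the fingers and bail_2 above 0.5 N) or (value of joint cap_3 above 0.4 rad and contact force between the fingers and bail_3 above 0.5 N))), for 0.2 s.
At the end, for the whole second after the job is handed in: the cap with the loose bolt (the only one that can be lifted) is open between 0.5 and 1.1 rad (about 30 to 60 degrees) and still, its bail handle held by the fingers; the other two caps are shut (under 0.05 rad) and the three bystanders lie within 30 mm of where they were (((value of joint cap_1 between 0.5 and 1.1 rad and velocity of joint cap_1 between -0.1 and 0.1 rad/s and contact force between the fingers and bail_1 above 0.5 N and value of joint each of cap_2, cap_3 below 0.05 rad) or (value of joint cap_2 between 0.5 and 1.1 rad and velocity of joint cap_2 between -0.1 and 0.1 rad/s and contact force between the fingers and bail_2 above 0.5 N and value of joint each of cap_1, cap_3 below 0.05 rad) or (value of joint cap_3 between 0.5 and 1.1 rad and velocity of joint cap_3 between -0.1 and 0.1 rad/s and contact force between the fingers and bail_3 above 0.5 N and value of joint each of cap_1, cap_2 below 0.05 rad)) and distance of each of bearing, elbow_fitting, spanner_19 from where it was at the start of the episode below 0.03 m); the arm keeps its last pose, push and grip.
It fails at once if a bystander was moved more than 30 mm (distance of any of bearing, elbow_fitting, spanner_19 from where it was at the start of the episode above 0.03 m).
It also fails if it takes over 48 s, if anything falls off the work surface, if the arm or the gripper's body presses on something with over 40 N, if the wrist force passes 120 N, or if a joint passes its speed limit or range.

### The arm

A 6-joint arm with a two-finger parallel gripper is mounted at the origin on a cart in front of the work surface, level with it; the furniture and walls round the work are solid. World frame = base frame: x ahead of the robot, y to its left, z up, the work surface at z = 0. Lengths are in m, angles in degrees, forces in N, time in s.
With the tool pointing down it reaches from about 0.375 to 0.9 m from the base axis. Payload 3.1 kg.
Tool frame: the origin (TCP) lies on the centre line of the jaws, within the pads' length; the fingertips stand 25 mm ahead of it and the grasp point (between the pads) lies 6 mm ahead of it; z points along the fingers, y is the line along which they close (so a half turn about z gives the same grasp; the last joint's range is limited). The gripper opens to 87 mm and grips with 3 to 60 N. Pads are 19 mm wide; open, the fingers measure 117 mm over their backs; the gripper's body (75 mm by 190 mm) begins 51 mm behind the grasp point.
Start: joints at [62.653, 30.224, 82.088, -0, 67.689, -10.227], TCP at [0.184, 0.597, 0.21] pointing down, gripper open.
Joint ranges: [-176.69, 176.69], [-43.24, 126.21], [12.49, 139.97], [-82, 262], [0, 151.66], [-163.58, 163.58]. Speed limits (degrees/s): [159.86, 159.86, 180, 180, 180, 180].

### API

Orientations are given as a 3x3 rotation matrix whose columns are the frame's x, y, z axes.
In Python, from rig import * gives the robot as it stands.
- The arm moves only by the tool step_arm, never from a script. Its argument "steps" is a list of rows, each a list of 7 numbers: the shift along the tool's x, y, z normalised to -1 to 1, where 1 is 0.3 m, then the turn, a rotation vector about the tool's x, y, z normalised to -1 to 1, where 1 is 45 degrees, then the gripper's target within -1 to 1 (shut at 1, half-way at 0, fully open at -1). A call has 1 to 8 rows; each row is the pose to reach, as a shift and turn from the pose commanded when the call began, along the tool's axes at that moment; what a row does not reach only later rows make up. A row lasts 1/12 s, in which the tool goes at most 41.7 mm and 7.16 degrees, less where a joint would pass 70% of its speed; a pose out of reach is approached as far as the arm can. A call with a number of a shift or a turn outside -1 to 1 is refused whole. A call with a gripper value outside its range is refused whole. The fingers move at their own pace and stop on an object; the grip force is fixed at half the most. Time passes only in rows, so rows that repeat a pose let the fingers close. It gives the time, the measured TCP pose, the force, the opening and the grip force at its end, in the units of the state.
- read_state(): the state, without advancing time (a new reading comes with each control period).
- capture(name): name is "side" or "top" or "wrist"; returns a dict with "image" (400x640x3 uint8, red, green, blue), "vertical_fov" (degrees; the focal length in pixels is half the picture's height over the tangent of half this angle, whatever the lens; pixels are square), "cx", "cy" (the principal point, pixels), "world_from_camera" (4x4, takes a point from camera to world coordinates); the wrist camera has in their place "T_tool_cam" (4x4, takes a point from camera to tool coordinates, whose origin is the TCP and whose axes are the flange's). Camera axes: x right, y down, z forward; pixel columns grow to the right and rows downward; lengths in m; the calibration is good to about 2 mm. A picture is of the moment at which its call begins: read the wrist's pose just before it. There is no depth.
- hand_in(): hands the job in; it is judged then, once.
The state is a dict: "time_s": time; "joint_positions": joint angles; "qvel": joint speeds; "tau": joint torques, N m; "position": TCP position; "tcp_rot": TCP orientation; "force": force on the tool from outside, world axes, zero at the start; "moment": the same for the moment, N m; "opening": opening from 0.0 (shut) to 1.0 (fully open); "grasp_force": force on a finger pad.
Only numpy, scipy, OpenCV 4.12 (cv2) and the standard library are available. Lean on these libraries where they do the work, as an engineer would, in place of code of your own. Each camera call takes 0.05 s, during which the arm holds its last target. There are 200 camera calls.

## Working session

There is one attempt and no reset: what is moved stays moved. The work goes in short steps, Python scripts to look and compute and a tool call to move; the robot and the scene stay as the last step left them, time stands still between calls to the robot, and variables do not carry over. Pictures are saved under pics/ and viewed, at most 10 in all, crops included, and the job is handed in when it is done.

Besides the shell and the picture viewer there is one more tool, called after ">>>" by a JSON object that holds its "name" and its "arguments", one argument or row to a line. step_arm: Moves the arm, as the interface text tells. Scaled input: -1 to 1 covers 0.3 m each way for a shift and 45 degrees each way for a turn. Its arguments: {"type":"object","properties":{"steps":{"type":"array"}},"required":["steps"]}

```bash
mkdir -p pics; python3 - <<'E'
from rig import *
import cv2,numpy as np
s=read_state();print(s)
for n in("top","side"):
    c=capture(n);print(n,c["vertical_fov"],c["cx"],c["cy"],np.round(c["world_from_camera"],4).tolist())
    cv2.imwrite(f"pics/{n}0.png",c["image"][:,:,::-1])
E
```

```text
{'time_s': 0.0, 'joint_positions': array([ 6.26536925e+01,  3.02802425e+01,  8.21567818e+01, -1.15973881e-03,
        6.76889833e+01, -1.02268404e+01]), 'qvel': array([ 0.08100527,  0.01471438,  0.01312323,  0.07586814, -0.01261818,
       -0.02673183]), 'tau': array([ 1.29413103e-03, -4.40036201e+01, -1.76591223e+01,  6.33790484e-02,
        5.81736490e-02, -1.62359333e-04]), 'position': array([0.18359384, 0.59662586, 0.20905579]), 'tcp_rot': array([[-9.55695138e-01,  2.94356613e-01, -9.93629074e-04],
       [ 2.94358055e-01,  9.55693196e-01, -1.96207402e-03],
       [ 3.72055083e-04, -2.16762732e-03, -9.99997581e-01]]), 'force': array([ 0.51171657,  0.47489004, -0.02032521]), 'moment': array([0.05860022, 0.01039434, 0.01927917]), 'grasp_force': 0.0, 'opening': 0.9998292152597849}
top 47.36483593972397 317.9693803154681 193.76904130609057 [[0.0138, -0.9929, 0.1185, 0.4308], [-0.9997, -0.0112, 0.0228, -0.1665], [-0.0214, -0.1188, -0.9927, 1.325], [0.0, 0.0, 0.0, 1.0]]
side 52.263170177825614 315.85676421239964 202.6172145798841 [[0.9059, -0.1919, 0.3775, 0.1583], [-0.4235, -0.4038, 0.8109, -1.0563], [-0.0032, -0.8945, -0.4471, 0.5627], [0.0, 0.0, 0.0, 1.0]]
```

View pics/top0.png

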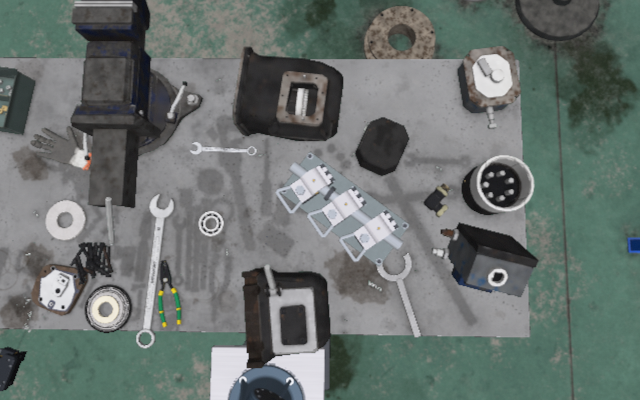

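View pics/side0.png

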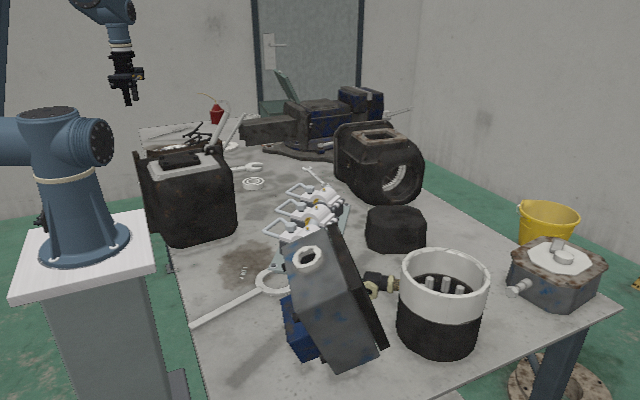

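Top view: base plate with three caps at about (310,180), (343,208) and (370,237), with bails at lower left. The big spanner's ring is near (393,267), close to the right-hand cap. Let me enlarge it.

```bash
python3 - <<'E'
import cv2
a=cv2.imread("pics/top0.png")[140:290,260:460];cv2.imwrite("pics/topz.png",cv2.resize(a,None,fx=4,fy=4,interpolation=cv2.INTER_CUBIC))
a=cv2.imread("pics/side0.png")[170:250,250:360];cv2.imwrite("pics/sidez.png",cv2.resize(a,None,fx=7,fy=7,interpolation=cv2.INTER_CUBIC))
E
```

```text
(no output)
```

View pics/topz.png

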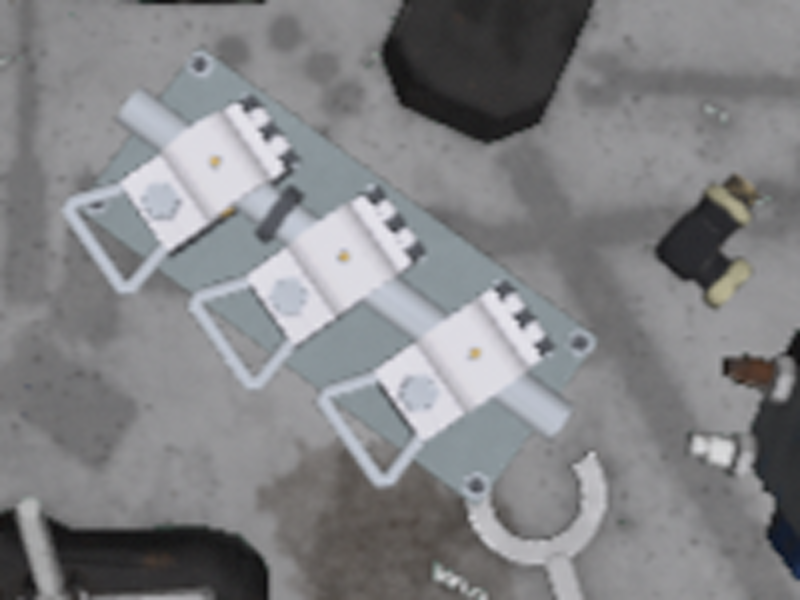

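Crop: bolts at zoom px (161,200), (289,296), (418,392). The bail bar middles are at (98,247), (224,343), (353,440).

```bash
cat > h.py <<'E'
import numpy as np
W=np.array([[0.0138,-0.9929,0.1185,0.4308],[-0.9997,-0.0112,0.0228,-0.1665],[-0.0214,-0.1188,-0.9927,1.325]])
F=200/np.tan(np.radians(47.36483593972397/2))
def ray(u,v,z):
    d=W[:,:3]@[(u-317.97)/F,(v-193.77)/F,1]; return W[:,3]+d*(z-W[2,3])/d[2]
def zr(u,v,z): return ray((u+.5)/4+260-.5,(v+.5)/4+140-.5,z)
E
python3 - <<'E'
from h import *
B=np.array([zr(*p,.086) for p in[(161,200),(289,296),(418,392)]])
H=np.array([zr(*p,.070) for p in[(98,247),(224,343),(353,440)]])
print(B.round(4),H.round(4),sep="\n")
print(np.linalg.norm(np.diff(B,axis=0),axis=1),np.linalg.norm((B-H)[:,:2],axis=1))
d=B[0]-B[2];print("shaft yaw(y axis)",np.degrees(np.arctan2(d[1],d[0])), "from bail",[np.degrees(np.arctan2(*(b-h)[[1,0]])) for b,h in zip(B,H)])
print("spanner",zr(475,490,.008),zr(595,460,.008),"elbow",zr(710,240,.03), np.linalg.norm(B[:,:2],axis=1))
E
```

```text
[[ 0.5896 -0.0883  0.086 ]
 [ 0.5247 -0.1766  0.086 ]
 [ 0.4608 -0.2643  0.086 ]]
[[ 0.5583 -0.0442  0.07  ]
 [ 0.493  -0.1324  0.07  ]
 [ 0.428  -0.2214  0.07  ]]
[0.10964337 0.10849209] [0.0540529  0.05439888 0.0540289 ]
shaft yaw(y axis) 53.829070762746 from bail [np.float64(-54.66690062770257), np.float64(-54.35041544244167), np.float64(-52.61297355811132)]
spanner [ 0.39374509 -0.31116282  0.008     ] [ 0.41614168 -0.39652687  0.008     ] elbow [ 0.57244332 -0.47551018  0.03      ] [0.59615922 0.55364989 0.5312798 ]
```

```bash
cat >> h.py <<'E'
from scipy.spatial.transform import Rotation as Ro
def down(yaw): # tool z down, tool y at yaw (deg)
    a=np.radians(yaw); y=np.array([np.cos(a),np.sin(a),0]); z=np.array([0,0,-1.]); return np.c_[np.cross(y,z),y,z]
def go(s,p,R):
    R0=np.array(s["tcp_rot"]); d=R0.T@(np.array(p)-s["position"])/.3
    r=Ro.from_matrix(R0.T@R).as_rotvec(degrees=True)/45
    return np.r_[d,r].round(3)
E
python3 - <<'E'
from h import *; from rig import *
s=read_state()
print(go(s,[.42,.42,.27],down(31)))
E
```

```text
[-0.926 -0.331 -0.202 -0.002  0.     0.931]
```

>>> {"name": "step_arm", "arguments": {
  "steps": [
    [-0.926, -0.331, -0.202, 0, 0, 0.93, 1],
    [-0.926, -0.331, -0.202, 0, 0, 0.93, 1],
    [-0.926, -0.331, -0.202, 0, 0, 0.93, 1],
    [-0.926, -0.331, -0.202, 0, 0, 0.93, 1],
    [-0.926, -0.331, -0.202, 0, 0, 0.93, 1],
    [-0.926, -0.331, -0.202, 0, 0, 0.93, 1],
    [-0.926, -0.331, -0.202, 0, 0, 0.93, 1],
    [-0.926, -0.331, -0.202, 0, 0, 0.93, 1]
  ]
}}

```text
time_s: 0.77
position: [0.4259, 0.4174, 0.2718]
tcp_rot: [[-0.511, 0.86, 0.005], [0.86, 0.511, -0.0], [-0.003, 0.004, -1.0]]
force: [1.0, 0.5, -0.1]
opening: 0.471
grasp_force: 0.0
```

```bash
python3 - <<'E'
from h import *; from rig import *
s=read_state();print(s["position"],s["joint_positions"],s["time_s"])
print(go(s,[.5,.15,.27],down(-12)))
E
```

```text
[0.42592156 0.41735809 0.27180593] [33.78588162 24.25933834 82.21771573 -0.18357685 73.29964521  3.10871443] 0.7667
[-0.892 -0.243  0.008  0.006  0.002  0.95 ]
```

>>> {"name": "step_arm", "arguments": {
  "steps": [
    [-0.89, -0.24, 0, 0, 0, 0.95, 1],
    [-0.89, -0.24, 0, 0, 0, 0.95, 1],
    [-0.89, -0.24, 0, 0, 0, 0.95, 1],
    [-0.89, -0.24, 0, 0, 0, 0.95, 1],
    [-0.89, -0.24, 0, 0, 0, 0.95, 1],
    [-0.89, -0.24, 0, 0, 0, 0.95, 1],
    [-0.89, -0.24, 0, 0, 0, 0.95, 1],
    [-0.89, -0.24, 0, 0, 0, 0.95, 1]
  ]
}}

```text
time_s: 1.43
position: [0.4974, 0.1504, 0.2703]
tcp_rot: [[0.208, 0.978, 0.0], [0.978, -0.208, -0.002], [-0.002, 0.001, -1.0]]
force: [-0.6, -0.4, -0.5]
opening: 0.011
grasp_force: 0.0
```

```bash
python3 - <<'E'
from h import *; from rig import *
s=read_state();print(s["position"],s["joint_positions"],s["time_s"])
print(go(s,[.5255,-.1085,.27],down(-54)))
E
```

```text
[0.49741165 0.1504159  0.27030093] [ 4.56604537 18.00097133 92.6929931  -0.12703949 69.30823102 16.63183386] 1.4333
[-0.825  0.271  0.003  0.002  0.002  0.933]
```

>>> {"name": "step_arm", "arguments": {
  "steps": [
    [-0.825, 0.27, 0, 0, 0, 0.933, 1],
    [-0.825, 0.27, 0, 0, 0, 0.933, 1],
    [-0.825, 0.27, 0, 0, 0, 0.933, 1],
    [-0.825, 0.27, 0, 0, 0, 0.933, 1],
    [-0.825, 0.27, 0, 0, 0, 0.933, 1],
    [-0.825, 0.27, 0, 0, 0, 0.933, 1],
    [-0.825, 0.27, 0, 0, 0, 0.933, 1],
    [-0.825, 0.27, 0, 0, 0, 0.933, 1]
  ]
}}

```text
time_s: 2.1
position: [0.5256, -0.1061, 0.2702]
tcp_rot: [[0.808, 0.59, -0.0], [0.59, -0.808, 0.0], [-0.0, -0.0, -1.0]]
force: [0.5, 0.5, -0.1]
opening: 0.008
grasp_force: 0.0
```

```bash
python3 - <<'E'
from h import *; from rig import *; import cv2
s=read_state();print(s["position"],s["joint_positions"],s["time_s"])
c=capture("wrist");cv2.imwrite("pics/w1.png",c["image"][:,:,::-1])
np.savez("w1.npz",T=c["T_tool_cam"],fov=c["vertical_fov"],c=[c["cx"],c["cy"]],p=s["position"],R=s["tcp_rot"])
print(c["vertical_fov"],c["cx"],c["cy"],c["T_tool_cam"])
E
```

```text
[ 0.52563497 -0.10611805  0.27015113] [-2.33625377e+01  1.93977955e+01  9.05188600e+01  4.11917553e-03
  7.00962845e+01  3.05012746e+01] 2.1
64.8855828925663 314.17149796986547 201.81476399065502 [[-2.51033772e-04 -9.68762014e-01 -2.47992131e-01  6.79434116e-02]
 [ 9.99999963e-01 -2.18159662e-04 -1.60041242e-04  8.45172102e-04]
 [ 1.00939996e-04 -2.47992162e-01  9.68762033e-01 -1.74335899e-01]
 [ 0.00000000e+00  0.00000000e+00  0.00000000e+00  1.00000000e+00]]
```

View pics/w1.png

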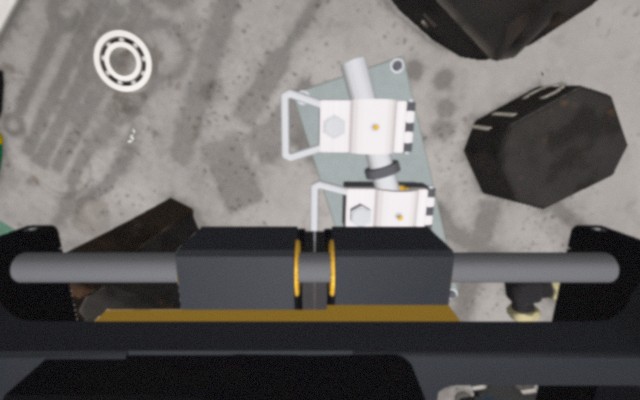

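Wrist view: bolt A at px (334,126), bail A at (286,125), bolt B at (359,214). The block edges are parallel to the image axes, so yaw -54° holds. The blocks are skewed about 18° to the shaft row.

```bash
python3 - <<'E'
from h import *
from rig import *
w=np.load("w1.npz");f=200/np.tan(np.radians(w["fov"]/2))
def wr(u,v,z):
    d=w["T"][:3,:3]@[(u-w["c"][0])/f,(v-w["c"][1])/f,1]; d=w["R"]@d; o=w["p"]+w["R"]@w["T"][:3,3]
    return o+d*(z-o[2])/d[2]
print(wr(334,126,.086),wr(286,125,.07),wr(359,214,.086))
s=read_state()
for q in [(.590,-.088),(.525,-.176),(.461,-.264)]: print(go(s,[*q,.118],down(-54)))
E
```

```text
[ 0.58980258 -0.08741163  0.086     ] [ 0.55837207 -0.04282064  0.07      ] [ 0.52614728 -0.17259369  0.086     ]
[ 0.206  0.086  0.507 -0.003 -0.     0.005]
[-0.142  0.195  0.507 -0.003 -0.     0.005]
[-0.487  0.305  0.506 -0.003 -0.     0.005]
```

>>> {"name": "step_arm", "arguments": {
  "steps": [
    [-0.14, 0.195, 0.25, 0, 0, 0, 1],
    [-0.14, 0.195, 0.25, 0, 0, 0, 1],
    [-0.14, 0.195, 0.25, 0, 0, 0, 1],
    [-0.14, 0.195, 0.5, 0, 0, 0, 1],
    [-0.14, 0.195, 0.5, 0, 0, 0, 1],
    [-0.14, 0.195, 0.507, 0, 0, 0, 1],
    [-0.14, 0.195, 0.52, 0, 0, 0, 1],
    [-0.14, 0.195, 0.52, 0, 0, 0, 1]
  ]
}}

```text
time_s: 2.82
position: [0.5266, -0.1745, 0.1153]
tcp_rot: [[0.804, 0.594, 0.0], [0.594, -0.804, 0.0], [0.0, 0.0, -1.0]]
force: [-0.3, -0.4, 0.9]
opening: 0.005
grasp_force: 0.0
```

>>> {"name": "step_arm", "arguments": {
  "steps": [
    [0, 0, 0.007, 0, 0, 0, 1],
    [0, 0, 0.014, 0, 0, 0, 1],
    [0, 0, 0.018, 0, 0, 0, 1],
    [0, 0, 0.018, 0, 0, 0, 1]
  ]
}}

```text
time_s: 3.15
position: [0.5265, -0.1762, 0.1102]
tcp_rot: [[0.806, 0.592, 0.002], [0.592, -0.806, -0.001], [0.001, 0.002, -1.0]]
force: [0.3, -0.0, -0.7]
opening: 0.004
grasp_force: 0.0
```

>>> {"name": "step_arm", "arguments": {
  "steps": [
    [0, 0, 0.003, 0, 0, 0, 1],
    [0, 0, 0.006, 0, 0, 0, 1],
    [0, 0, 0.006, 0, 0, 0, 1]
  ]
}}

```text
time_s: 3.4
position: [0.5259, -0.1762, 0.1075]
tcp_rot: [[0.806, 0.592, 0.0], [0.592, -0.806, 0.0], [0.0, 0.0, -1.0]]
force: [-0.4, 0.2, 0.6]
opening: 0.003
grasp_force: 0.0
```

>>> {"name": "step_arm", "arguments": {
  "steps": [
    [0, 0, 0.003, 0, 0, 0, 1],
    [0, 0, 0.006, 0, 0, 0, 1],
    [0, 0, 0.006, 0, 0, 0, 1]
  ]
}}

```text
time_s: 3.65
position: [0.5258, -0.176, 0.1054]
tcp_rot: [[0.806, 0.592, -0.001], [0.592, -0.806, 0.0], [-0.0, -0.001, -1.0]]
force: [-0.4, 0.6, -0.2]
opening: 0.009
grasp_force: 0.0
```

>>> {"name": "step_arm", "arguments": {
  "steps": [
    [0, 0, 0.003, 0, 0, 0, 1],
    [0, 0, 0.006, 0, 0, 0, 1],
    [0, 0, 0.006, 0, 0, 0, 1]
  ]
}}

```text
time_s: 3.9
position: [0.5258, -0.176, 0.1036]
tcp_rot: [[0.806, 0.592, -0.0], [0.592, -0.806, 0.0], [-0.0, -0.0, -1.0]]
force: [1.2, -0.2, -0.7]
opening: 0.005
grasp_force: 0.0
```

```bash
python3 - <<'E'
from rig import *; import cv2
a=capture("side")["image"][:,:,::-1][130:250,240:400];b=cv2.resize(a,None,fx=5,fy=5,interpolation=cv2.INTER_CUBIC);cv2.imwrite("pics/s1.png",b)
s=read_state();print(s["force"],s["moment"],s["position"])
E
```

```text
[-0.07647775  0.68323718  0.54104379] [-0.13930158  0.0989388  -0.01562447] [ 0.52585615 -0.17605316  0.10368456]
```

View pics/s1.png

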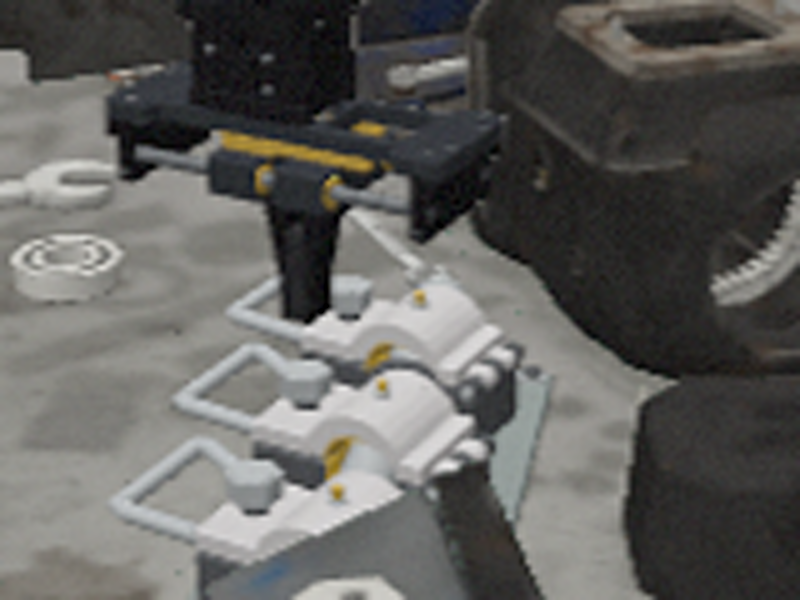

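```bash
python3 - <<'E'
import numpy as np
M=np.array([[0.9059,-0.1919,0.3775,0.1583],[-0.4235,-0.4038,0.8109,-1.0563],[-0.0032,-0.8945,-0.4471,0.5627],[0,0,0,1]])
f=200/np.tan(np.radians(52.26317/2))
for p in [(.59,-.088,.086),(.525,-.176,.086),(.461,-.264,.086),(.526,-.176,.0787),(.558,-.044,.067),(0.4937,-.132,.067)]:
    c=np.linalg.inv(M)@[*p,1];u=315.86+f*c[0]/c[2];v=202.6+f*c[1]/c[2];print(p,((u-240)*5).round(),((v-130)*5).round())
E
```

```text
(0.59, -0.088, 0.086) 349.0 280.0
(0.525, -0.176, 0.086) 305.0 364.0
(0.461, -0.264, 0.086) 254.0 465.0
(0.526, -0.176, 0.0787) 307.0 376.0
(0.558, -0.044, 0.067) 268.0 291.0
(0.4937, -0.132, 0.067) 220.0 374.0
```

```bash
python3 - <<'E'
import numpy as np
M=np.array([[0.9059,-0.1919,0.3775,0.1583],[-0.4235,-0.4038,0.8109,-1.0563],[-0.0032,-0.8945,-0.4471,0.5627],[0,0,0,1]])
f=200/np.tan(np.radians(52.26317/2))
def pr(p):
    c=np.linalg.inv(M)@[*p,1];return np.array([315.86+f*c[0]/c[2],202.6+f*c[1]/c[2]])
print("start tip",pr((.1836,.5966,.184)))
t=np.array([.5259,-.176,.1037]);y=np.array([.592,-.806,0]);x=np.array([.806,.592,0])
for h in(0,.034):
  for k in(-.095,.095):
    for j in (-.037,.037): print(h,k,j,((pr(t+k*y+j*x+[0,0,.045+h])-[240,130])*5).round())
E
```

```text
start tip [134.50520294 113.08227207]
0 -0.095 -0.037 [108. 244.]
0 -0.095 0.037 [188. 197.]
0 0.095 -0.037 [437. 319.]
0 0.095 0.037 [504. 263.]
0.034 -0.095 -0.037 [104. 182.]
0.034 -0.095 0.037 [185. 138.]
0.034 0.095 -0.037 [437. 253.]
0.034 0.095 0.037 [505. 200.]
```

The gripper shows about 35 mm higher than the reported TCP implies: tip at (305,320) against the expected (307,376), and the start picture agrees. I'll check from the top to separate a height offset from a sideways one.

```bash
python3 - <<'E'
from rig import *; import cv2; from h import *
a=capture("top")["image"][:,:,::-1][140:290,260:460];cv2.imwrite("pics/t1.png",cv2.resize(a,None,fx=4,fy=4,interpolation=cv2.INTER_CUBIC))
M=np.vstack([W,[0,0,0,1]])
t=np.array([.5259,-.176,.1037]);y=np.array([.592,-.806,0]);x=np.array([.806,.592,0])
for h in(0,.034):
  for k in(-.095,.095):
    for j in (-.037,.037):
      c=np.linalg.inv(M)@[*(t+k*y+j*x+[0,0,.045+h]),1]; print(h,k,j,((317.97+F*c[0]/c[2]-260)*4).round(),((193.77+F*c[1]/c[2]-140)*4).round())
E
```

```text
0 -0.095 -0.037 201.0 418.0
0 -0.095 0.037 134.0 324.0
0 0.095 -0.037 440.0 246.0
0 0.095 0.037 373.0 155.0
0.034 -0.095 -0.037 199.0 418.0
0.034 -0.095 0.037 130.0 321.0
0.034 0.095 -0.037 445.0 241.0
0.034 0.095 0.037 376.0 146.0
```

View pics/t1.png

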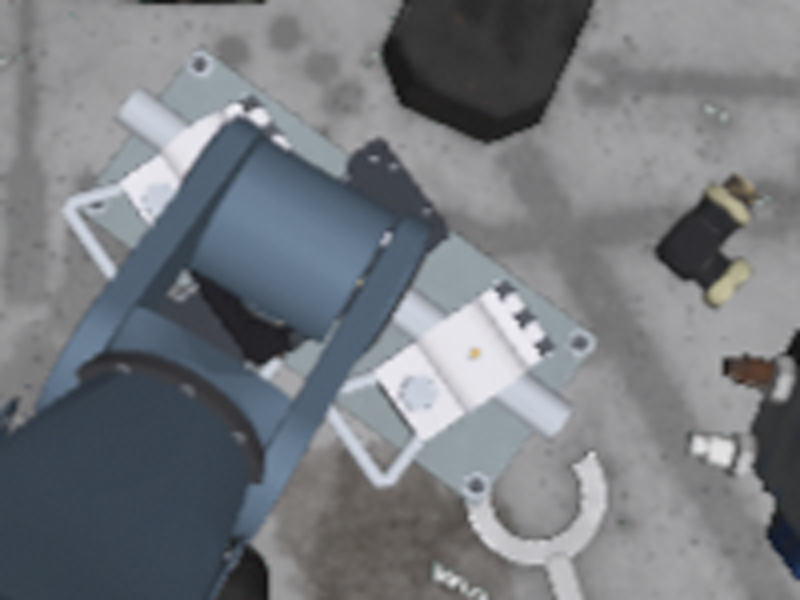

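Corners at (375,140) and (445,230) fit the raised case: horizontal is right, and the tips sit about 34 mm higher than stated. Descend further, carefully.

>>> {"name": "step_arm", "arguments": {
  "steps": [
    [0, 0, 0.015, 0, 0, 0, 1],
    [0, 0, 0.03, 0, 0, 0, 1],
    [0, 0, 0.045, 0, 0, 0, 1],
    [0, 0, 0.055, 0, 0, 0, 1],
    [0, 0, 0.06, 0, 0, 0, 1],
    [0, 0, 0.06, 0, 0, 0, 1]
  ]
}}

```text
time_s: 4.5
position: [0.5256, -0.1759, 0.0852]
tcp_rot: [[0.806, 0.592, -0.001], [0.592, -0.806, 0.001], [-0.001, -0.001, -1.0]]
force: [0.5, 1.0, 0.1]
opening: 0.006
grasp_force: 0.0
```

>>> {"name": "step_arm", "arguments": {
  "steps": [
    [0, 0, 0.005, 0, 0, 0, 1],
    [0, 0, 0.01, 0, 0, 0, 1],
    [0, 0, 0.01, 0, 0, 0, 1]
  ]
}}

```text
time_s: 4.75
position: [0.5259, -0.1761, 0.0827]
tcp_rot: [[0.806, 0.592, -0.0], [0.592, -0.806, 0.0], [-0.0, -0.0, -1.0]]
force: [0.6, 0.5, 0.4]
opening: 0.006
grasp_force: 0.0
```

>>> {"name": "step_arm", "arguments": {
  "steps": [
    [0, 0, 0.005, 0, 0, 0, 1],
    [0, 0, 0.008, 0, 0, 0, 1],
    [0, 0, 0.008, 0, 0, 0, 1]
  ]
}}

```text
time_s: 5.0
position: [0.5259, -0.176, 0.0803]
tcp_rot: [[0.806, 0.592, -0.0], [0.592, -0.806, 0.0], [-0.0, -0.0, -1.0]]
force: [0.0, 0.1, 0.0]
opening: 0.003
grasp_force: 0.0
```

>>> {"name": "step_arm", "arguments": {
  "steps": [
    [0, 0, 0.004, 0, 0, 0, 1],
    [0, 0, 0.007, 0, 0, 0, 1],
    [0, 0, 0.007, 0, 0, 0, 1]
  ]
}}

```text
time_s: 5.25
position: [0.5258, -0.176, 0.0782]
tcp_rot: [[0.806, 0.592, -0.0], [0.592, -0.806, 0.0], [-0.0, -0.0, -1.0]]
force: [0.4, -0.2, -0.2]
opening: 0.008
grasp_force: 0.0
```

>>> {"name": "step_arm", "arguments": {
  "steps": [
    [0, 0, 0.004, 0, 0, 0, 1],
    [0, 0, 0.007, 0, 0, 0, 1],
    [0, 0, 0.007, 0, 0, 0, 1]
  ]
}}

```text
time_s: 5.5
position: [0.5258, -0.176, 0.0761]
tcp_rot: [[0.806, 0.592, -0.0], [0.592, -0.806, 0.0], [-0.0, -0.0, -1.0]]
force: [-0.4, -0.6, 0.7]
opening: 0.009
grasp_force: 0.0
```

>>> {"name": "step_arm", "arguments": {
  "steps": [
    [0, 0, 0.004, 0, 0, 0, 1],
    [0, 0, 0.007, 0, 0, 0, 1],
    [0, 0, 0.007, 0, 0, 0, 1]
  ]
}}

```text
time_s: 5.75
position: [0.5258, -0.176, 0.0739]
tcp_rot: [[0.806, 0.592, -0.0], [0.592, -0.806, 0.0], [-0.0, -0.0, -1.0]]
force: [-0.8, -0.2, -0.1]
opening: 0.007
grasp_force: 0.0
```

>>> {"name": "step_arm", "arguments": {
  "steps": [
    [0, 0, 0.004, 0, 0, 0, 1],
    [0, 0, 0.007, 0, 0, 0, 1],
    [0, 0, 0.007, 0, 0, 0, 1]
  ]
}}

```text
time_s: 6.0
position: [0.5261, -0.1761, 0.0734]
tcp_rot: [[0.806, 0.592, 0.0], [0.592, -0.806, -0.0], [0.0, 0.0, -1.0]]
force: [-2.2, 0.7, 9.9]
opening: 0.007
grasp_force: 4.7
```

>>> {"name": "step_arm", "arguments": {
  "steps": [
    [0, 0, 0.004, 0, 0, 0, 1],
    [0, 0, 0.007, 0, 0, 0, 1],
    [0, 0, 0.007, 0, 0, 0, 1]
  ]
}}

```text
time_s: 6.25
position: [0.5262, -0.1762, 0.0733]
tcp_rot: [[0.806, 0.592, 0.001], [0.592, -0.806, -0.001], [0.0, 0.001, -1.0]]
force: [-5.1, 2.4, 22.4]
opening: 0.004
grasp_force: 11.3
```

```bash
python3 - <<'E'
from rig import *; import cv2
a=capture("side")["image"][:,:,::-1][130:250,240:400];b=cv2.resize(a,None,fx=5,fy=5,interpolation=cv2.INTER_CUBIC);cv2.imwrite("pics/s2.png",b)
s=read_state();print(s["force"],s["moment"],s["position"])
E
```

```text
[-4.41048171  2.10508499 22.82731065] [0.3392366  1.03301659 0.00216207] [ 0.52612077 -0.17615503  0.07325095]
```

View pics/s2.png

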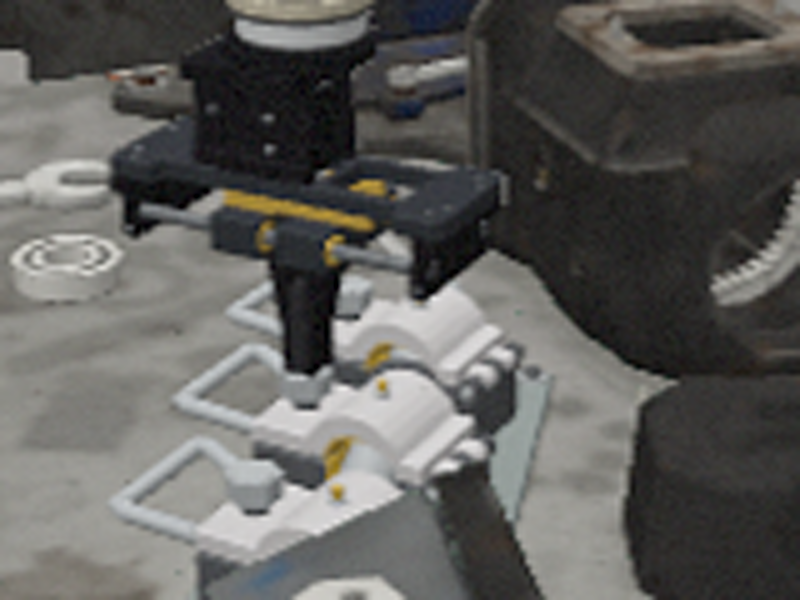

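Bolt B contacts at reported z = 0.0735 and stays put (22 N, no give), so it is tight. The tip offset bias is about 37 mm. Next, bolt A.

>>> {"name": "step_arm", "arguments": {
  "steps": [
    [0, 0, -0.1, 0, 0, 0, 1],
    [0.1, -0.03, -0.1, 0, 0, 0, 1],
    [0.2, -0.06, -0.1, 0, 0, 0, 1],
    [0.3, -0.1, -0.1, 0, 0, 0, 1],
    [0.346, -0.11, -0.1, 0, 0, 0, 1],
    [0.346, -0.11, -0.06, 0, 0, 0, 1],
    [0.346, -0.11, -0.03, 0, 0, 0, 1],
    [0.346, -0.11, -0.03, 0, 0, 0, 1]
  ]
}}

```text
time_s: 6.97
position: [0.5873, -0.0882, 0.0761]
tcp_rot: [[0.806, 0.592, -0.006], [0.592, -0.806, 0.001], [-0.004, -0.005, -1.0]]
force: [0.1, 0.1, -0.3]
opening: 0.007
grasp_force: 0.0
```

>>> {"name": "step_arm", "arguments": {
  "steps": [
    [0, 0, 0.007, 0, 0, 0, 1],
    [0, 0, 0.014, 0, 0, 0, 1],
    [0, 0, 0.021, 0, 0, 0, 1],
    [0, 0, 0.021, 0, 0, 0, 1]
  ]
}}

```text
time_s: 7.3
position: [0.5896, -0.0892, 0.0734]
tcp_rot: [[0.807, 0.591, -0.001], [0.591, -0.807, -0.0], [-0.001, 0.0, -1.0]]
force: [-2.0, -1.0, 4.0]
opening: 0.007
grasp_force: 2.3
```

>>> {"name": "step_arm", "arguments": {
  "steps": [
    [0, 0, 0.004, 0, 0, 0, 1],
    [0, 0, 0.008, 0, 0, 0, 1],
    [0, 0, 0.008, 0, 0, 0, 1]
  ]
}}

```text
time_s: 7.55
position: [0.5896, -0.0892, 0.0733]
tcp_rot: [[0.806, 0.591, 0.0], [0.591, -0.806, -0.001], [-0.001, 0.001, -1.0]]
force: [-5.3, 0.3, 16.9]
opening: 0.005
grasp_force: 8.7
```

A is tight too, so C should be the loose one.

>>> {"name": "step_arm", "arguments": {
  "steps": [
    [0, 0, -0.1, 0, 0, 0, 1],
    [-0.12, 0.04, -0.1, 0, 0, 0, 1],
    [-0.25, 0.08, -0.1, 0, 0, 0, 1],
    [-0.38, 0.12, -0.1, 0, 0, 0, 1],
    [-0.5, 0.16, -0.1, 0, 0, 0, 1],
    [-0.62, 0.2, -0.1, 0, 0, 0, 1],
    [-0.693, 0.217, -0.06, 0, 0, 0, 1],
    [-0.693, 0.217, -0.03, 0, 0, 0, 1]
  ]
}}

```text
time_s: 8.22
position: [0.4587, -0.2681, 0.0795]
tcp_rot: [[0.81, 0.587, 0.001], [0.587, -0.81, -0.002], [-0.001, 0.002, -1.0]]
force: [-0.4, 0.5, -0.0]
opening: 0.007
grasp_force: 0.0
```

>>> {"name": "step_arm", "arguments": {
  "steps": [
    [0, 0, 0, 0, 0, 0, 1],
    [0, 0, 0.01, 0, 0, 0, 1],
    [0, 0, 0.02, 0, 0, 0, 1],
    [0, 0, 0.03, 0, 0, 0, 1],
    [0, 0, 0.03, 0, 0, 0, 1]
  ]
}}

```text
time_s: 8.63
position: [0.4618, -0.263, 0.0702]
tcp_rot: [[0.805, 0.594, 0.0], [0.594, -0.805, -0.001], [-0.0, 0.001, -1.0]]
force: [-0.3, -0.0, 2.5]
opening: 0.007
grasp_force: 1.1
```

C gives (3 mm down at 2.5 N). Push it to its stop.

>>> {"name": "step_arm", "arguments": {
  "steps": [
    [0, 0, 0.006, 0, 0, 0, 1],
    [0, 0, 0.01, 0, 0, 0, 1],
    [0, 0, 0.012, 0, 0, 0, 1],
    [0, 0, 0.012, 0, 0, 0, 1]
  ]
}}

```text
time_s: 8.97
position: [0.4618, -0.263, 0.0673]
tcp_rot: [[0.806, 0.592, 0.001], [0.592, -0.806, 0.0], [0.001, 0.0, -1.0]]
force: [0.4, 2.2, 5.7]
opening: 0.005
grasp_force: 2.9
```

```bash
python3 - <<'E'
from h import *; from rig import *
s=read_state();print(s["position"],s["joint_positions"],s["force"])
print(go(s,[.428,-.2205,.15],down(-54)))
# housing corner candidates in initial top image
for z in(.1,.2,.25): print([ray(u,v,z).round(3).tolist() for u,v in((328,275),(328,350),(275,265))])
E
```

```text
[ 0.46175491 -0.26300903  0.06732944] [-4.17550204e+01  3.55479321e+01  1.02415014e+02  8.07505422e-02
  4.19970985e+01  1.18880567e+01] [0.38590042 2.24157511 5.7303039 ]
[-0.007 -0.181 -0.276  0.001 -0.001  0.007]
[[0.361, -0.168, 0.1], [0.168, -0.17, 0.1], [0.385, -0.027, 0.1]]
[[0.366, -0.168, 0.2], [0.19, -0.17, 0.2], [0.389, -0.038, 0.2]]
[[0.369, -0.168, 0.25], [0.201, -0.17, 0.25], [0.39, -0.044, 0.25]]
```

```bash
python3 - <<'E'
import numpy as np,cv2
M=np.array([[0.9059,-0.1919,0.3775,0.1583],[-0.4235,-0.4038,0.8109,-1.0563],[-0.0032,-0.8945,-0.4471,0.5627],[0,0,0,1]])
f=200/np.tan(np.radians(52.26317/2))
def pr(p):
    c=np.linalg.inv(M)@[*p,1];return np.array([315.86+f*c[0]/c[2],202.6+f*c[1]/c[2]])
a=cv2.imread("pics/side0.png")[100:260,120:320];a=cv2.resize(a,None,fx=4,fy=4,interpolation=cv2.INTER_CUBIC)
b=cv2.imread("pics/top0.png")[250:370,230:350];b=cv2.resize(b,(600,600),interpolation=cv2.INTER_CUBIC)
for x,y in((.366,-.168),(.18,-.17),(.388,-.04)):
  for h in(0,.05,.1,.15,.2,.25):
    u,v=(pr((x,y,h))-[120,100])*4; print(x,y,h,round(u),round(v)); cv2.circle(a,(int(u),int(v)),3,(0,int(h*1000),255),-1)
cv2.imwrite("pics/hs.png",a[:600])
E
```

```text
0.366 -0.168 0 494 573
0.366 -0.168 0.05 488 506
0.366 -0.168 0.1 481 435
0.366 -0.168 0.15 474 362
0.366 -0.168 0.2 466 285
0.366 -0.168 0.25 458 204
0.18 -0.17 0 194 646
0.18 -0.17 0.05 180 575
0.18 -0.17 0.1 165 501
0.18 -0.17 0.15 149 423
0.18 -0.17 0.2 133 341
0.18 -0.17 0.25 116 255
0.388 -0.04 0 474 479
0.388 -0.04 0.05 468 416
0.388 -0.04 0.1 461 351
0.388 -0.04 0.15 454 283
0.388 -0.04 0.2 447 213
0.388 -0.04 0.25 440 139
```

View pics/hs.png

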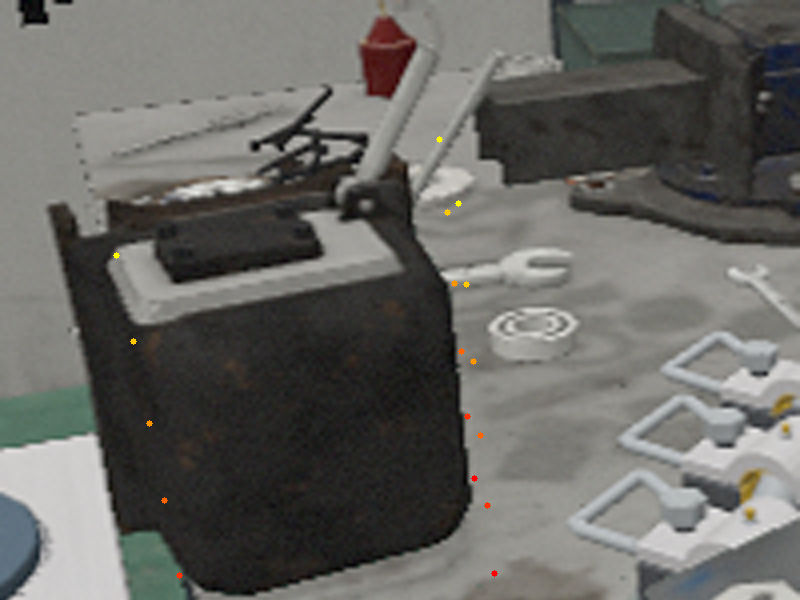

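Housing top is about z 0.2 with its edge near x ≈ 0.37 and y > -0.168. A square grasp on bail C would put the gripper body into it. I'll yaw the grasp 25° and take the bar 12 mm off its middle.

```bash
python3 - <<'E'
from h import *; from rig import *
s=read_state()
print(go(s,[.4377,-.2129,.15],down(-79)))
E
```

```text
[ 0.035 -0.182 -0.276  0.    -0.001  0.562]
```

>>> {"name": "step_arm", "arguments": {
  "steps": [
    [0, 0, -0.12, 0, 0, 0, 0.24],
    [0, 0, -0.276, 0, 0, 0.1, 0.24],
    [0.035, -0.182, -0.276, 0, 0, 0.56, 0.24],
    [0.035, -0.182, -0.276, 0, 0, 0.56, 0.24],
    [0.035, -0.182, -0.276, 0, 0, 0.56, 0.24],
    [0.035, -0.182, -0.276, 0, 0, 0.56, 0.24],
    [0.035, -0.182, -0.276, 0, 0, 0.56, 0.24],
    [0.035, -0.182, -0.276, 0, 0, 0.56, 0.24]
  ]
}}

```text
time_s: 9.63
position: [0.4377, -0.2138, 0.1494]
tcp_rot: [[0.981, 0.195, 0.0], [0.195, -0.981, -0.0], [0.0, 0.0, -1.0]]
force: [-0.4, 0.3, -0.2]
opening: 0.373
grasp_force: 0.0
```

```bash
python3 - <<'E'
from h import *; from rig import *; import cv2
s=read_state(); print(s["joint_positions"],s["opening"])
print(go(s,[.4377,-.2129,.034],down(-79)))
c=capture("wrist");cv2.imwrite("pics/w2.png",c["image"][:,:,::-1])
E
```

```text
[-3.92061798e+01  2.49874215e+01  1.05179006e+02 -1.92265954e-03
  4.97981710e+01  3.95646537e+01] 0.37284371089631557
[ 0.    -0.003  0.385  0.001 -0.     0.005]
```

View pics/w2.png

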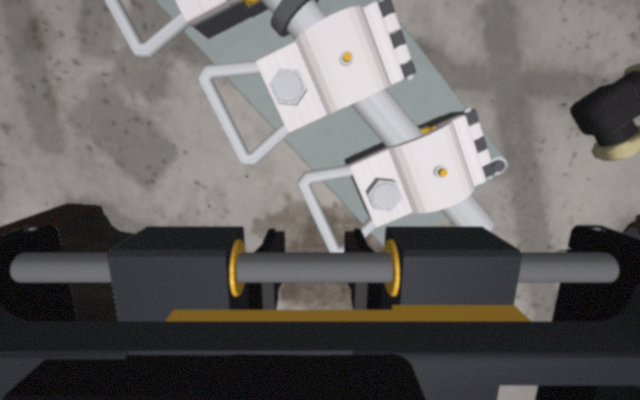

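Wrist view: bail C's bar runs (305,185) to (335,245), and the jaw axis at bar height projects to (314,204), on the bar and slightly off its middle as planned. Descend.

>>> {"name": "step_arm", "arguments": {
  "steps": [
    [0, -0.003, 0.06, 0, 0, 0, 0.24],
    [0, -0.003, 0.12, 0, 0, 0, 0.24],
    [0, -0.003, 0.17, 0, 0, 0, 0.24],
    [0, -0.003, 0.2, 0, 0, 0, 0.24],
    [0, -0.003, 0.23, 0, 0, 0, 0.24],
    [0, -0.003, 0.25, 0, 0, 0, 0.24],
    [0, -0.003, 0.25, 0, 0, 0, 0.24]
  ]
}}

```text
time_s: 10.27
position: [0.4366, -0.2123, 0.0734]
tcp_rot: [[0.981, 0.193, -0.002], [0.193, -0.981, 0.001], [-0.001, -0.001, -1.0]]
force: [-0.2, 0.5, -0.2]
opening: 0.384
grasp_force: 0.0
```

>>> {"name": "step_arm", "arguments": {
  "steps": [
    [0, 0, 0.03, 0, 0, 0, 0.24],
    [0, 0, 0.06, 0, 0, 0, 0.24],
    [0, 0, 0.09, 0, 0, 0, 0.24],
    [0, 0, 0.11, 0, 0, 0, 0.24],
    [0, 0, 0.13, 0, 0, 0, 0.24],
    [0, 0, 0.135, 0, 0, 0, 0.24],
    [0, 0, 0.135, 0, 0, 0, 0.24]
  ]
}}

```text
time_s: 10.85
position: [0.4367, -0.2122, 0.0333]
tcp_rot: [[0.981, 0.192, -0.001], [0.192, -0.981, 0.001], [-0.001, -0.001, -1.0]]
force: [-0.0, 0.7, -0.9]
opening: 0.379
grasp_force: 0.0
```

No contact on the way down. Close.

>>> {"name": "step_arm", "arguments": {
  "steps": [
    [0, 0, 0, 0, 0, 0, 1],
    [0, 0, 0, 0, 0, 0, 1],
    [0, 0, 0, 0, 0, 0, 1],
    [0, 0, 0, 0, 0, 0, 1],
    [0, 0, 0, 0, 0, 0, 1],
    [0, 0, 0, 0, 0, 0, 1]
  ]
}}

```text
time_s: 11.35
position: [0.4371, -0.2131, 0.0341]
tcp_rot: [[0.981, 0.194, 0.0], [0.194, -0.981, -0.001], [-0.0, 0.001, -1.0]]
force: [-1.4, -1.9, -1.6]
opening: 0.154
grasp_force: 26.1
```

```bash
python3 - <<'E'
from h import *; from rig import *
s=read_state(); print(s["force"],s["moment"],s["opening"],s["grasp_force"])
# arc: bar about hinge, tool kept vertical; xb = block x in world
R=np.array(s["tcp_rot"]);xb=np.array([np.cos(np.radians(-54)),np.sin(np.radians(-54)),0])
for th in np.arange(.1,.85,.1):
    c,n=np.cos(th),np.sin(th); dx=-(.148*c-.015*(-n)*-1)+.148 if 0 else .148-(.148*c-.015*n); dz=.148*n+.015*c-.015
    d=dx*xb+[0,0,dz]; print(round(th,1),(R.T@d/.3).round(3), (dx,dz))
E
```

```text
[-1.37117608 -1.87631467 -1.55898017] [-0.55927139  0.30716719  0.47137564] 0.1542580128301972 26.147180758416653
0.1 [ 0.003  0.007 -0.049] (np.float64(0.0022368847885545773), np.float64(0.014700408142900953))
0.2 [ 0.008  0.018 -0.097] (np.float64(0.005930186441422153), np.float64(0.029104059625287684))
0.3 [ 0.015  0.034 -0.144] (np.float64(0.011043002709330396), np.float64(0.04306703792276235))
0.4 [ 0.024  0.053 -0.188] (np.float64(0.01752424802220276), np.float64(0.05644982957172355))
0.5 [ 0.035  0.077 -0.23 ] (np.float64(0.025309163919287878), np.float64(0.06911871814177764))
0.6 [ 0.048  0.104 -0.27 ] (np.float64(0.034319966094293136), np.float64(0.0809471202861104))
0.7 [ 0.062  0.135 -0.306] (np.float64(0.044466621590461095), np.float64(0.09181685052044561))
0.8 [ 0.078  0.169 -0.339] (np.float64(0.055647748380112355), np.float64(0.10161930209333685))
```

>>> {"name": "step_arm", "arguments": {
  "steps": [
    [0.001, 0.003, -0.025, 0, 0, 0, 1],
    [0.003, 0.007, -0.049, 0, 0, 0, 1],
    [0.005, 0.012, -0.073, 0, 0, 0, 1],
    [0.008, 0.018, -0.097, 0, 0, 0, 1],
    [0.008, 0.018, -0.097, 0, 0, 0, 1]
  ]
}}

```text
time_s: 11.77
position: [0.4408, -0.2185, 0.0648]
tcp_rot: [[0.981, 0.193, 0.001], [0.193, -0.981, -0.002], [0.001, 0.002, -1.0]]
force: [-1.4, -5.0, -2.9]
opening: 0.158
grasp_force: 27.8
```

>>> {"name": "step_arm", "arguments": {
  "steps": [
    [0.003, 0.008, -0.024, 0, 0, 0, 1],
    [0.007, 0.016, -0.047, 0, 0, 0, 1],
    [0.011, 0.025, -0.069, 0, 0, 0, 1],
    [0.016, 0.035, -0.091, 0, 0, 0, 1],
    [0.021, 0.046, -0.112, 0, 0, 0, 1],
    [0.027, 0.059, -0.133, 0, 0, 0, 1],
    [0.027, 0.059, -0.133, 0, 0, 0, 1]
  ]
}}

```text
time_s: 12.35
position: [0.4526, -0.2353, 0.1047]
tcp_rot: [[0.981, 0.194, 0.002], [0.194, -0.981, -0.004], [0.001, 0.004, -1.0]]
force: [-1.6, -6.6, -6.3]
opening: 0.152
grasp_force: 32.6
```

>>> {"name": "step_arm", "arguments": {
  "steps": [
    [0.006, 0.013, -0.02, 0, 0, 0, 1],
    [0.013, 0.027, -0.04, 0, 0, 0, 1],
    [0.02, 0.042, -0.058, 0, 0, 0, 1],
    [0.027, 0.058, -0.076, 0, 0, 0, 1],
    [0.034, 0.074, -0.092, 0, 0, 0, 1],
    [0.034, 0.074, -0.092, 0, 0, 0, 1],
    [0.034, 0.074, -0.092, 0, 0, 0, 1],
    [0.034, 0.074, -0.092, 0, 0, 0, 1]
  ]
}}

```text
time_s: 13.02
position: [0.4666, -0.2547, 0.1308]
tcp_rot: [[0.981, 0.194, 0.001], [0.194, -0.981, -0.003], [0.001, 0.004, -1.0]]
force: [1.0, -7.1, -8.6]
opening: 0.155
grasp_force: 34.7
```

```bash
python3 - <<'E'
from rig import *; import cv2
a=capture("side")["image"][:,:,::-1][130:250,240:400];b=cv2.resize(a,None,fx=5,fy=5,interpolation=cv2.INTER_CUBIC);cv2.imwrite("pics/s3.png",b)
s=read_state();print(s["force"],s["qvel"].round(2),s["position"],s["opening"],s["grasp_force"])
E
```

```text
[ 0.04884144 -6.77623496 -8.18497225] [0.02 0.12 0.04 0.04 0.06 0.03] [ 0.46656499 -0.25467102  0.13076718] 0.15946580322568016 34.67192620038986
```

View pics/s3.png

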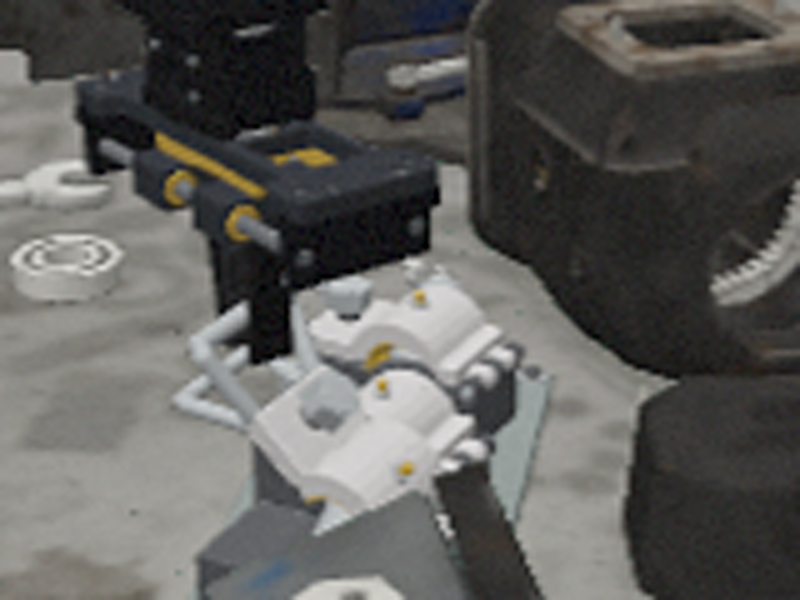

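Cap C stands about 43° open, with its bail in the fingers at about (250,330). The other two caps are shut, and the arm is still.

```bash
python3 -c "
from rig import *
print(hand_in())"
```

```text
the job is handed in; nothing more can be done
None
```

I handed the job in with the loose-bolt cap (the one at the spanner end of the row) held open about 43° by its bail; the other two bolts tested tight, their caps stayed shut, and I saw no bystander moved, but no verdict came back.

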